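# Fit the large chuck to the spin coater and shut its lid

## Task

Get the spin coater ready for the big wafers: take the larger, white chuck from the blue tray, set it on the spindle in the bowl and turn it until its slot lines up with the drive pin and it drops fully home, without forcing it. Then let go of it and shut the clear lid. Leave the small chuck, the tweezers, the wafer box and the bottle where they are.

Things in the scene. Friction and masses are not known exactly. Their poses are not given: they have to be found in the camera images.
- chuck_disc (a point): Large white chuck, loose, about 0.16 kg, standing on its hub in the blue tray. Point: centre of its top disc (56 mm diameter, 10 mm thick, to be gripped by the rim), on the axis, half-way through the disc, 31 mm above the hub's underside; z is up the axis. A black line across the disc's top runs along the slot below (x axis).
- chuck_foot (a point): Underside of the large chuck's hub, on the axis; axes as the disc's. The hub is 38 mm in diameter, 26 mm long. It has a blind round bore, 23 mm in diameter and 26 mm deep, open below, and a slot 8 mm wide and 12.5 mm high cut right across its underside along x. The slot takes the drive pin; half a turn makes no difference.
- spindle_seat (a point): Shoulder of the coater's spindle, on its axis, in the middle of the bowl: a steel flange 42 mm in diameter on which a seated hub rests; z is up, x along the drive pin. When the chuck is home its disc's centre is 31 mm above this point; when not lined up the hub stops 11 mm higher, on the pin. The slot passes over the pin within about 4 degrees.
- spindle_tip (a point): Top of the spindle's steel shaft, 24 mm above the shoulder; axes as there. The shaft is 21 mm in diameter, its top 4 mm tapered to 15 mm. A brass drive pin 6 mm thick and 32 mm long crosses the shaft along x and sticks out 5.5 mm on both sides, its top 13 mm below this point. A brake holds the spindle: it turns only under more than 0.25 N m.
- coater: White bench-top spin coater, fixed, 120 mm high. Origin: on the bowl's axis at the underside; x to the rear (lid hinge side), z up. Housing: x -155 to 150 mm, y -130 to 130 mm. Round bowl 170 mm in inner diameter, its rim 120 mm and its floor 45 mm above the origin; the spindle's shoulder is 62 mm above the origin.
- lid (a joint): Angle of the clear lid in rad: 0 is shut (level over the bowl), about 1.85 (stop at 1.92) is open, leaning back; it starts open. The hinge is damped: once swung forward past upright, below about 1.4, and let go, the lid sinks shut by itself in 2 to 3 s. It may also be pressed shut.
- lid_hinge (a point): Middle of the lid's hinge line at the bowl's rear, 100 mm behind the bowl's axis, 125.5 mm above the coater's underside. The frame turns with the lid: y along the hinge, x from the free edge to the hinge, z out of the outer face (up when shut). The lid is a clear plate 200 x 200 x 6 mm centred on z = 0, from x = 0 to -200 mm, 0.3 kg.
- lid_lip (a point): Centre of the blue grip lip on the lid's free edge: 22 mm (along x) by 90 mm wide (y) by 12 mm thick; 207 mm from the hinge line, 2 mm to the outer side. Axes as the lid's. With the lid open it is the lid's top edge and its outer face looks to the coater's rear.
- tray: The open blue tray that holds the chucks and the tweezers, fixed on the bench, 220 (x) x 280 (y) x 26 mm, walls 4 mm, floor 4 mm. Origin: centre of its underside.
- small_chuck_mid (a point): The small grey chuck, loose, in the tray: hub 38 mm in diameter, top pad 24 mm in diameter, 36 mm high. The point is half-way up on its axis. Not to be moved.
- tweezers_mid (a point): Steel tweezers with a blue heel, 130 mm long along y, about 16 mm wide, 8 mm high, lying in the tray. The point is their middle. Not to be moved.
- wafer_box_mid (a point): Round flat wafer box, white with a blue lid, 112 mm in diameter, 27 mm high, on the bench beyond the tray. The point is its centre. Not to be moved.
- resist_mid (a point): Small amber bottle with a black cap, 42 mm in diameter, 85 mm high, on the bench beyond the tray. The point is half-way up on its axis. Not to be moved.

How it is judged:
On the way:
1. the large chuck is keyed and fully home on the spindle and let go of, with the lid still open (horizontal distance between chuck_disc and spindle_seat below 0.003 m and z of chuck_disc in the frame of spindle_seat between 0.029 and 0.0335 m and angle between the x axis of chuck_disc and the x axis of spindle_seat, either way round below 0.2 rad and angle between chuck_disc's own z axis and vertical below 0.06 rad and contact force between chuck and the fingers below 0.1 N and value of joint lid above 1.2 rad), for 0.2 s.
At the end, for the whole second after the job is handed in: The large chuck sits fully home on the spindle: hub within 2.5 mm of the shoulder, within 3 mm of the axis, its slot over the drive pin (within 0.2 rad), upright within 0.06 rad and at rest; the lid is shut (within 0.04 rad) (horizontal distance between chuck_disc and spindle_seat below 0.003 m and z of chuck_disc in the frame of spindle_seat between 0.029 and 0.0335 m and angle between the x axis of chuck_disc and the x axis of spindle_seat, either way round below 0.2 rad and angle between chuck_disc's own z axis and vertical below 0.06 rad and value of joint lid below 0.04 rad and linear speed of chuck below 0.02 m/s); the robot touches nothing.
It fails at once if the chuck is forced against the spindle (over 100 N) (contact force between chuck and spindle above 100 N).
It fails at once if the small chuck, tweezers, wafer box or bottle is moved by more than 30 mm (distance of any of small_chuck_mid, tweezers_mid, wafer_box_mid, resist_mid from where it was at the start of the episode above 0.03 m).
It also fails if it takes over 67 s, if anything falls off the work surface, if the arm or the gripper's body presses on something with over 40 N, if the wrist force passes 120 N, or if a joint passes its speed limit or range.

## Robot

A 7-joint arm with a two-finger parallel gripper is mounted at the origin on the work surface. World frame = base frame: x ahead of the robot, y to its left, z up, the work surface at z = 0. Lengths are in m, angles in rad, forces in N, time in s.
With the tool pointing down it reaches from about 0.4 to 0.85 m from the base axis. Payload 4.5 kg.
Tool frame: the origin (TCP) lies on the centre line of the jaws, within the pads' length; the fingertips stand 22 mm ahead of it and the grasp point (between the pads) lies 3 mm ahead of it; z points along the fingers, y is the direction in which the jaws open and shut (so a half turn about z gives the same grasp; the last joint's range is limited). The gripper opens to 85 mm and grips with 20 to 120 N. Pads are 22 mm wide; open, the fingers measure 114 mm over their backs; the gripper's body (76 mm by 85 mm) begins 54 mm behind the grasp point. The pads swing forward as they close: fully open they stand 13 mm farther back than shut.
Start: joints at [-1.271, 0.689, -0.195, 1.565, 0.157, 0.902, -0.215], TCP at [0.164, 0.603, 0.217] pointing down, gripper open.
Joint ranges: [-3.01, 3.01], [-0.46, 2.08], [-1.47, 1.51], [0.13, 2.56], [-1, 4.14], [0.04, 2.09], [-2.66, 2.66]. Speed limits (rad/s): [2.57, 2.57, 3.14, 3.14, 3.14, 3.14, 3.14].

## Interface

Orientations are given as [roll, pitch, yaw] about the fixed x, y, z axes, in that order (R = Rz(yaw) Ry(pitch) Rx(roll)).
In Python, from bench import manip gives the robot as it stands.
- The arm moves only by the tool servo_tool, never from a script. Its argument "moves" is a list that holds one entry, the list of rows, each a list of 6 numbers: the shift along the world's x, y, z in m, then the turn, a rotation vector about the world's x, y, z in rad. In form: [[[x, y, z, rx, ry, rz], ...]]. A call has 1 to 10 rows; each row shifts and turns the pose as measured when the row begins; what a row does not reach is not made up. A row lasts 1/8 s, in which the tool goes at most 62.5 mm and 10.7 degrees, less where a joint would pass 70% of its speed; a pose out of reach is approached as far as the arm can. A call with a gripper value outside its range is refused whole. "fingers" is the finger opening in m, from 0 to 0.0854, set as the call begins (left out, the last holds). The fingers move at their own pace and stop on an object; "newtons" is the grip in N (left out, the last holds). Time passes only in rows, so rows that do not move let the fingers close. It gives the time, the measured TCP pose, the force and the opening at its end, in the units of the state.
- manip.get_state(): the state, without advancing time (a new reading comes with each control period).
- manip.get_image(name): name is "scene" or "top" or "wrist"; returns a dict with "img" (400x640x3 uint8, red, green, blue), "vfov" (degrees; the focal length in pixels is half the picture's height over the tangent of half this angle, whatever the lens; pixels are square), "cx", "cy" (the principal point, pixels), "world_to_cam" (4x4, takes a point from world to camera coordinates); the wrist camera has in their place "tool_from_camera" (4x4, takes a point from camera to tool coordinates, whose origin is the TCP and whose axes are the flange's). Camera axes: x right, y up, looking along -z (the intrinsics and any distortion apply to the point x, -y, -z); pixel columns grow to the right and rows downward; lengths in m; the calibration is good to about 2 mm. A picture is of the moment at which its call begins: read the wrist's pose just before it. There is no depth.
- manip.finish_job(): hands the job in, once; it reports no verdict.
The state is a dict: "t": time; "joint_pos": joint angles; "qvel": joint speeds; "joint_efforts": joint torques, N m; "eef_pos": TCP position; "tcp_rot": TCP orientation; "wrist_force": force on the tool from outside, world axes, zero at the start; "moment": the same for the moment, N m; "grip_width": opening from 0.0 (shut) to 1.0 (fully open).
Only numpy, scipy, OpenCV 4.12 (cv2) and the standard library are available. Lean on these libraries where they do the work, as an engineer would, in place of code of your own. Each camera call takes 0.05 s, during which the arm holds its last target. There are 200 camera calls.

## Working session

There is one attempt and no reset: what is moved stays moved. The work goes in short steps, Python scripts to look and compute and a tool call to move; the robot and the scene stay as the last step left them, time stands still between calls to the robot, and variables do not carry over. Pictures are saved under pics/ and viewed, about 8 in all and at most 12, crops included, and the job is handed in when it is done.

Besides the shell and the picture viewer there is one more tool, called after "Call:" in YAML: its name, and indented under it one key for each argument. servo_tool: Moves the arm, as the interface text tells. Its arguments: {"type":"object","properties":{"moves":{"type":"array"},"fingers":{"type":"number"},"newtons":{"type":"number"}},"required":["moves"]}

```bash
mkdir -p pics; ls
cat > h.py <<'E'
import numpy as np, cv2
from bench import manip
def snap(n,f):
    s=manip.get_state(); d=manip.get_image(n); cv2.imwrite('pics/'+f,d['img'][...,::-1]); np.save('pics/'+f+'.npy',d,allow_pickle=True); np.save('pics/'+f+'.s.npy',s,allow_pickle=True); return d,s
E
python3 - <<'E'
from h import *
for n in('scene','top','wrist'):
    d,s=snap(n,n+'0.png'); print(n,{k:(np.round(v,3).tolist() if k!='img' else 0) if not isinstance(v,str) else v for k,v in d.items()})
print(s)
E
```

```text
pics
scene {'img': 0, 'vfov': 49.284, 'cx': 321.09, 'cy': 197.053, 'world_to_cam': [[-0.977, -0.211, 0.017, 0.47], [0.166, -0.716, 0.679, -0.136], [-0.131, 0.666, 0.734, -0.954], [0.0, 0.0, 0.0, 1.0]]}
top {'img': 0, 'vfov': 53.888, 'cx': 317.304, 'cy': 191.176, 'world_to_cam': [[0.012, -1.0, -0.009, -0.014], [0.992, 0.011, 0.128, -0.495], [-0.128, -0.01, 0.992, -0.773], [0.0, 0.0, 0.0, 1.0]]}
wrist {'img': 0, 'vfov': 65.795, 'cx': 319.289, 'cy': 198.124, 'tool_from_camera': [[0.0, 0.948, 0.318, 0.082], [1.0, 0.0, -0.0, -0.0], [-0.0, 0.318, -0.948, -0.156], [0.0, 0.0, 0.0, 1.0]]}
{'t': 0.1, 'joint_pos': array([-1.2712416 ,  0.68988447, -0.19448588,  1.5662335 ,  0.15728954,
        0.90253378, -0.2150718 ]), 'qvel': array([ 1.27216530e-03, -1.43880094e-03,  1.77197130e-03, -1.35192746e-03,
        1.42154028e-05,  1.22729683e-03,  2.21485626e-04]), 'joint_efforts': array([-2.85519120e-03, -5.40597939e+01, -1.27103738e+00, -1.58984953e+01,
        9.49220324e-03,  4.41739918e-03,  2.04426198e-05]), 'eef_pos': array([0.16405095, 0.60245159, 0.21627491]), 'tcp_rot': array([-3.13992698e+00,  1.41744333e-04,  2.87590886e+00]), 'wrist_force': array([ 0.10148957,  0.10653422, -1.00144653]), 'moment': array([0.02152392, 0.00398929, 0.00092122]), 'grip_width': 1.0017071941836255}
```

View pics/scene0.png

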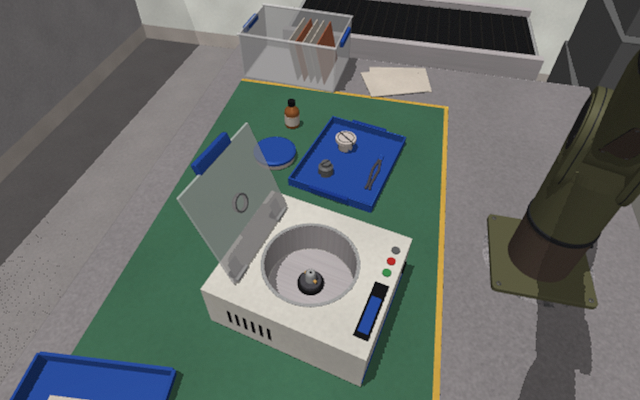

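View pics/top0.png

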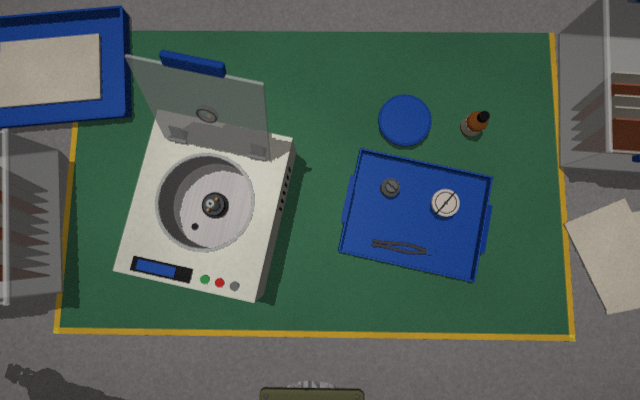

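The scene view shows the coater with its lid open and the tray beyond it. In the top view the white chuck is at about (446,203), the spindle at (214,205), and the lid lip at (192,63). Next I'll enlarge the chuck and the spindle.

Run:
```python
from h import *
im=cv2.imread('pics/top0.png')
a=im[180:230,420:470]; b=im[180:230,190:240]
o=np.hstack([cv2.resize(x,(400,400),interpolation=cv2.INTER_CUBIC) for x in(a,b)])
cv2.imwrite('pics/c1.png',o)
d=np.load('pics/top0.png.npy',allow_pickle=True).item()
W=d['world_to_cam'];f=200/np.tan(np.radians(d['vfov']/2))
def ray(u,v,z):
    R,t=W[:3,:3],W[:3,3]; c=-R.T@t; r=R.T@np.array([(u-d['cx'])/f,-(v-d['cy'])/f,-1]); return c+r*(z-c[2])/r[2]
def proj(p): q=W[:3,:3]@p+W[:3,3]; return d['cx']-f*q[0]/q[2], d['cy']+f*q[1]/q[2]
print('cam',-W[:3,:3].T@W[:3,3],f)
print('chuck',ray(446,203,.040),'spindle',ray(214,205,.086))
# white-chuck segmentation
g=im[180:230,420:470].min(2)>110
n,l,s,c=cv2.connectedComponentsWithStats(g.astype(np.uint8)); 
for i in range(1,n): print(s[i],c[i]+[420,180])
print('bowl rim',[ray(u,v,.12) for u,v in((156,203),(254,203),(205,153),(205,251))])
print('coater corners',[ray(u,v,.12)[:2] for u,v in((113,270),(255,302),(296,136))])
```

```text
cam [ 0.39201189 -0.01662199  0.82935395] 393.4721378320478
chuck [ 0.47244119 -0.26710785  0.04      ] spindle [0.45901453 0.18728278 0.086     ]
[ 12   9  22  23 250] [440.5   197.992]
[ 18  14  22  23 243] [450.12757202 206.6090535 ]
bowl rim [array([0.45840958, 0.28378785, 0.12      ]), array([0.46040549, 0.10541532, 0.12      ]), array([0.55204818, 0.19900717, 0.12      ]), array([0.3732794 , 0.19031082, 0.12      ])]
coater corners [array([0.33783081, 0.35288033]), array([0.285816  , 0.09795288]), array([0.5858739, 0.031584 ])]
```

View pics/c1.png

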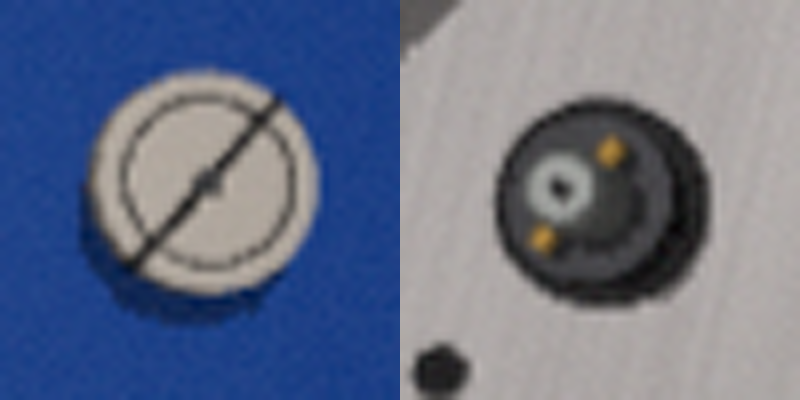

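```bash
cat >> h.py <<'E'
from scipy.spatial.transform import Rotation as Ro
def cam(f):
    d=np.load('pics/'+f+'.npy',allow_pickle=True).item(); s=np.load('pics/'+f+'.s.npy',allow_pickle=True).item()
    if 'world_to_cam' in d: W=np.linalg.inv(d['world_to_cam'])
    else:
        T=np.eye(4);T[:3,:3]=Ro.from_euler('xyz',s['tcp_rot']).as_matrix();T[:3,3]=s['eef_pos'];W=T@d['tool_from_camera']
    F=200/np.tan(np.radians(d['vfov']/2))
    def ray(u,v,z):
        r=W[:3,:3]@np.array([(u-d['cx'])/F,-(v-d['cy'])/F,-1]); return W[:3,3]+r*(z-W[2,3])/r[2]
    def proj(p):
        q=W[:3,:3].T@(np.array(p)-W[:3,3]); return np.array([d['cx']-F*q[0]/q[2],d['cy']+F*q[1]/q[2]])
    return ray,proj
def ang(a,b): e=a-b; return np.degrees(np.arctan2(e[1],e[0]))%180
E
python3 - <<'E'
from h import *
r,p=cam('top0.png')
A=lambda x,y:((x+.5)/8-.5+420,(y+.5)/8-.5+180)
B=lambda x,y:((x-400+.5)/8-.5+190,(y+.5)/8-.5+180)
print('chuck',r(*A(206,183),.04),ang(r(*A(135,268),.04),r(*A(280,98),.04)))
a,b=r(*B(612,152),.073),r(*B(543,239),.073)
print('tip',r(*B(562,187),.086),'pins',a,b,(a+b)/2,np.linalg.norm(a-b),ang(a,b))
E
```

```text
chuck [ 0.47356146 -0.26576407  0.04      ] 139.06097053990365
tip [0.46286111 0.19544739 0.086     ] pins [0.47274828 0.18741416 0.073     ] [0.45144422 0.20316155 0.073     ] [0.46209625 0.19528786 0.073     ] 0.026492330052673454 143.52919081158848
```

Call:
servo_tool:
  moves:
    - [[0.06,-0.05,0.01,0,0,0],[0.05,-0.05,0.01,0,0,0],[0.04,-0.05,0,0,0,0],[0.04,-0.05,0,0,0,0],[0.03,-0.05,0,0,0,0],[0.03,-0.05,0,0,0,0]]

```text
t: 0.9
eef_pos: [0.3966, 0.3156, 0.233]
tcp_rot: [3.141, -0.003, 2.887]
wrist_force: [1.2, 0.8, 0.3]
grip_width: 1.004
```

Call:
servo_tool:
  moves:
    - [[0.03,-0.05,-0.01,0,0,0],[0.03,-0.05,-0.01,0,0,0],[0.005,-0.02,-0.005,0,0,0],[0,0,0,0,0,0]]

```text
t: 1.4
eef_pos: [0.4658, 0.1856, 0.2069]
tcp_rot: [-3.14, -0.001, 2.876]
wrist_force: [-0.2, -0.1, -0.4]
grip_width: 0.999
```

Run:
```python
from h import *
d,s=snap('wrist','w1.png'); print(s['eef_pos'],s['tcp_rot'],s['joint_pos'],s['t'])
_,p=cam('w1.png'); print(p([.4625,.1953,.086]))
```

```text
[0.46578531 0.18555153 0.20690679] [-3.14014130e+00 -1.31081482e-03  2.87614252e+00] [-0.31414707  0.54981865 -0.24483495  1.9402903   0.20372783  0.67702882
  0.62140664] 1.4
[328.80443072 181.40515835]
```

View pics/w1.png

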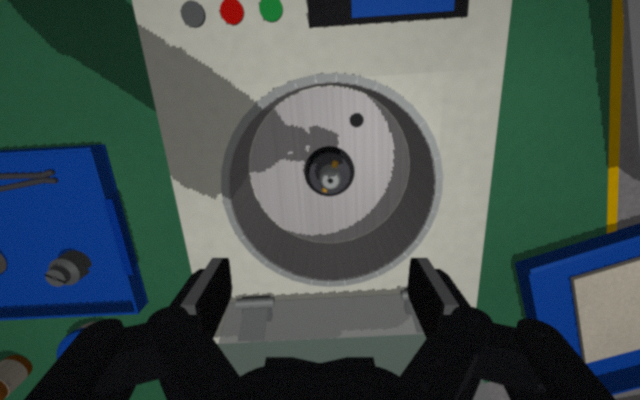

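The wrist view shows the spindle tip at about (330,181). The top camera predicted (328.8,181.4), so the two agree within about 1 mm. Moving on to the chuck.

Call:
servo_tool:
  moves:
    - [[0,-0.055,0.005,0,0,0],[0,-0.06,0,0,0,0],[0,-0.06,0,0,0,0],[0,-0.06,-0.01,0,0,0],[0,-0.06,-0.02,0,0,0],[0,-0.06,-0.02,0,0,0],[0.005,-0.06,-0.01,0,0,0],[0.003,-0.035,0,0,0,0],[0,0,0,0,0,0]]

```text
t: 2.58
eef_pos: [0.4822, -0.2542, 0.1544]
tcp_rot: [3.126, 0.013, 2.913]
wrist_force: [-0.8, 1.4, -0.6]
grip_width: 0.999
```

Run:
```python
from h import *
d,s=snap('wrist','w2.png'); print(s['eef_pos'],s['tcp_rot'],s['joint_pos'],s['t'])
_,p=cam('w2.png'); q=p([.4736,-.2658,.04]); print(q)
_,p1=cam('w1.png'); print(p1([.4625,.1953,.086]))
im=cv2.imread('pics/w2.png');i1=cv2.imread('pics/w1.png')
x,y=np.round(q).astype(int); x=max(60,min(580,x));y=max(60,min(340,y));print(x-50,y-50)
a=cv2.resize(im[y-50:y+50,x-50:x+50],(400,400),interpolation=3)
b=cv2.resize(i1[145:195,305:355],(400,400),interpolation=3)
cv2.imwrite('pics/c2.png',np.hstack([a,b]))
```

```text
[ 0.48216638 -0.25415142  0.15437631] [3.12563794 0.01335681 2.9126229 ] [ 0.59964527  0.68027672 -0.30956388  1.8763673   0.30509853  0.61940315
  1.44894238] 2.575
[302.74386024 181.66202526]
[328.80443072 181.40515835]
253 132
```

View pics/c2.png

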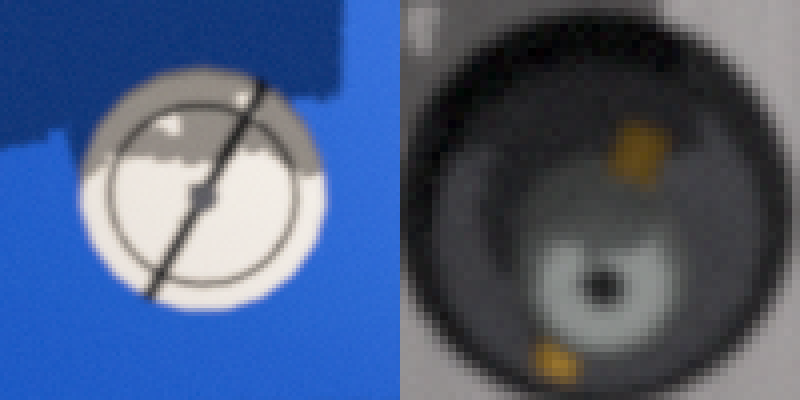

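Run:
```python
from h import *
r,_=cam('w2.png')
A=lambda x,y:((x+.5)/4-.5+253,(y+.5)/4-.5+132)
print('chuck',r(*A(203,192),.04),ang(r(*A(150,297),.04),r(*A(262,82),.04)))
r,_=cam('w1.png')
B=lambda x,y:((x-400+.5)/8-.5+305,(y+.5)/8-.5+145)
a,b=r(*B(640,153),.073),r(*B(556,362),.073); t=r(*B(602,286),.086)
print('tip',t,'pins',a,b,np.linalg.norm(a[:2]-t[:2]),np.linalg.norm(b[:2]-t[:2]),ang(a,b),ang(a,t),ang(b,t))
s=manip.get_state(); print(s['eef_pos'],s['tcp_rot'])
```

```text
chuck [ 0.47187361 -0.26477793  0.04      ] 139.45192514138262
tip [0.46172922 0.19646812 0.086     ] pins [0.45054681 0.20448172 0.073     ] [0.47309862 0.18809887 0.073     ] 0.013757328141469214 0.014117633850739107 144.00330249554946 144.37361595833747 143.64244018042845
[ 0.4823243  -0.25184715  0.15445656] [3.12427139 0.01289411 2.91565661]
```

Call:
servo_tool:
  moves:
    - [[-0.01,-0.013,-0.02,-0.014,0.0165,-0.04],[0,0,-0.02,0,0,0],[0,0,0,0,0,0]]

```text
t: 3.0
eef_pos: [0.4763, -0.2561, 0.1151]
tcp_rot: [3.137, 0.003, 2.887]
wrist_force: [0.4, -0.1, 0.1]
grip_width: 1.0
```

Call:
servo_tool:
  moves:
    - [[-0.004,-0.009,-0.02,0,0.005,-0.01],[0,0,-0.02,0,0,0],[0,0,0,0,0,0]]

```text
t: 3.38
eef_pos: [0.4742, -0.2629, 0.0747]
tcp_rot: [3.138, 0.0, 2.881]
wrist_force: [-0.2, 0.4, 1.1]
grip_width: 1.001
```

Call:
servo_tool:
  moves:
    - [[-0.002,-0.002,-0.02,0,0,0],[0,0,-0.017,0,0,0],[0,0,0,0,0,0],[0,0,0,0,0,0]]

```text
t: 3.88
eef_pos: [0.4742, -0.2657, 0.0394]
tcp_rot: [3.139, 0.005, 2.881]
wrist_force: [-0.2, 0.2, -0.3]
grip_width: 0.999
```

Call:
servo_tool:
  moves:
    - [[-0.002,0,-0.004,0,0,0],[0,0,0,0,0,0]]

```text
t: 4.12
eef_pos: [0.4728, -0.2661, 0.0365]
tcp_rot: [3.139, 0.007, 2.881]
wrist_force: [0.4, 0.1, -0.7]
grip_width: 0.998
```

Call:
servo_tool:
  moves:
    - [[0,0,0,0,0,0],[0,0,0,0,0,0],[0,0,0,0,0,0],[0,0,0,0,0,0],[0,0,0,0,0,0],[0,0,0,0,0,0],[0,0,0,0,0,0]]
  fingers: 0.03
  newtons: 40

```text
t: 5.0
eef_pos: [0.4731, -0.2662, 0.037]
tcp_rot: [3.139, 0.007, 2.881]
wrist_force: [-0.8, 0.5, -0.8]
grip_width: 0.35
```

The opening reads 30 mm, which is less than the 56 mm disc, so the grasp may have missed. I'll look.

Run:
```python
from h import *
d,s=snap('wrist','w3.png'); d2,_=snap('top','t3.png'); print(s['eef_pos'],s['grip_width'])
a=d['img'][...,::-1]; b=cv2.resize(d2['img'][150:290,340:500,::-1],(320,280),interpolation=3)
o=np.zeros((400,800,3),np.uint8); o[:,:480]=a[:,80:560]; o[:280,480:]=b; cv2.imwrite('pics/c3.png',o)
```

```text
[ 0.47310007 -0.26620215  0.03702412] 0.35014191500006975
```

View pics/c3.png

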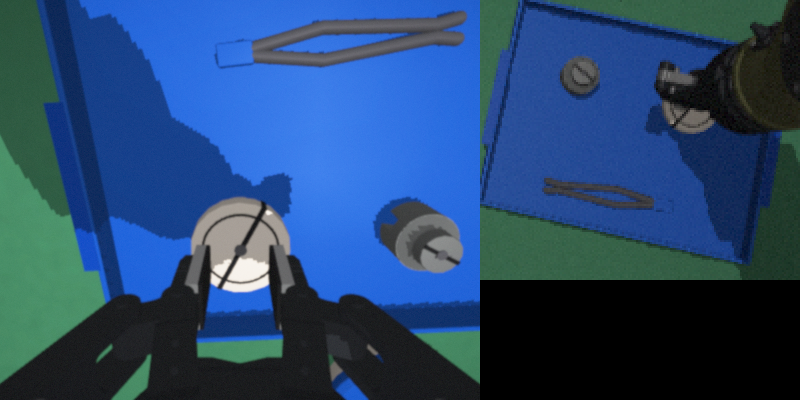

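The wrist view shows the pads hovering over the disc at crop cols 207 and 272, with tips at row 245. Working back from their spacing and row, the real fingertips are about 37 mm higher than described. There was no contact and the chuck hasn't moved. I'll reopen, go about 40 mm lower while watching the force, and regrasp.

Call:
servo_tool:
  moves:
    - [[0,0,0,0,0,0],[0,0,0,0,0,0],[0,0,0,0,0,0],[0,0,0,0,0,0],[0,0,0,0,0,0],[0,0,0,0,0,0]]
  fingers: 0.0854

```text
t: 5.85
eef_pos: [0.4731, -0.2662, 0.0371]
tcp_rot: [3.139, 0.008, 2.881]
wrist_force: [-0.2, 1.0, 0.6]
grip_width: 1.0
```

Call:
servo_tool:
  moves:
    - [[0,0,-0.012,0,0,0],[0,0,-0.012,0,0,0],[0,0,0,0,0,0]]

```text
t: 6.22
eef_pos: [0.4728, -0.266, 0.0109]
tcp_rot: [3.139, 0.007, 2.881]
wrist_force: [-0.3, 0.2, -0.1]
grip_width: 1.004
```

Run:
```python
from h import *
d,s=snap('wrist','w4.png'); print(s['t'],s['eef_pos'],s['grip_width'],s['wrist_force'])
cv2.imwrite('pics/c4.png',d['img'][150:380,150:490,::-1])
```

```text
6.225 [ 0.47278913 -0.26602441  0.01090246] 1.0044466235104812 [-0.29940757  0.16374862 -0.05752966]
```

View pics/c4.png

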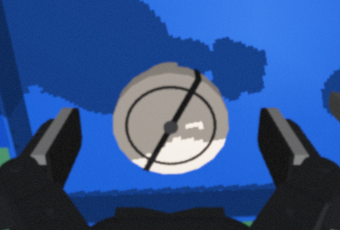

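The disc is centred at (320,277), midway between the pads. The tips (row 258) are just about level with the disc's top, as my estimate predicts. I'll go down another 16 mm and grip.

Call:
servo_tool:
  moves:
    - [[0,0,-0.008,0,0,0],[0,0,-0.008,0,0,0],[0,0,0,0,0,0]]

```text
t: 6.65
eef_pos: [0.4733, -0.2662, -0.0057]
tcp_rot: [3.139, 0.008, 2.881]
wrist_force: [1.1, -0.2, -0.0]
grip_width: 0.997
```

Call:
servo_tool:
  moves:
    - [[0,0,0,0,0,0],[0,0,0,0,0,0],[0,0,0,0,0,0],[0,0,0,0,0,0],[0,0,0,0,0,0],[0,0,0,0,0,0]]
  fingers: 0.04
  newtons: 40

```text
t: 7.4
eef_pos: [0.4734, -0.2662, -0.0053]
tcp_rot: [3.139, 0.008, 2.881]
wrist_force: [-0.5, 0.2, 0.1]
grip_width: 0.639
```

Gripped: the opening is 54.6 mm, against the 56 mm disc. Lifting and carrying it to the spindle.

Call:
servo_tool:
  moves:
    - [[0,0,0.02,0,0,0],[0,0,0.04,0,0,0],[0,0,0.05,0,0,0],[0,0,0.05,0,0,0],[0,0.02,0.03,0,0,0],[0,0.04,0.01,0,0,0],[0,0.05,0,0,0,0],[0,0.05,0,0,0,0]]

```text
t: 8.4
eef_pos: [0.4703, -0.107, 0.2]
tcp_rot: [3.141, 0.008, 2.87]
wrist_force: [1.1, -0.4, -1.2]
grip_width: 0.638
```

Call:
servo_tool:
  moves:
    - [[0,0.05,0,0,0,0],[0,0.05,0,0,0,0],[0,0.05,0,0,0,0.02],[0,0.05,0,0,0,0.02],[0,0.04,0,0,0,0.02],[0,0.02,0,0,0,0.02],[0,0,0,0,0,0]]

```text
t: 9.28
eef_pos: [0.4669, 0.1655, 0.1998]
tcp_rot: [3.14, 0.006, 2.96]
wrist_force: [0.5, -0.4, -3.2]
grip_width: 0.644
```

Call:
servo_tool:
  moves:
    - [[-0.004,0.025,-0.025,0,0,0],[-0.001,0.005,-0.03,0,0,0],[0,0,-0.02,0,0,0],[0,0,0,0,0,0]]

```text
t: 9.78
eef_pos: [0.4626, 0.1891, 0.123]
tcp_rot: [-3.138, 0.008, 2.951]
wrist_force: [-0.2, -0.1, -1.5]
grip_width: 0.634
```

Run:
```python
from h import *
d,s=snap('wrist','w5.png'); print(s['t'],s['eef_pos'],s['tcp_rot'],s['grip_width'],s['wrist_force'],s['joint_pos'])
_,p=cam('w5.png'); print(p(s['eef_pos']+[0,0,.045]))
im=d['img'][230:350,240:400,::-1]
cv2.imwrite('pics/c5.png',cv2.resize(im,(800,600),interpolation=3))
```

```text
9.775 [0.4625972  0.18907563 0.12303759] [-3.13845322  0.00775625  2.95086916] 0.6343578170469434 [-0.19196414 -0.09941563 -1.45174473] [-0.3591745   0.68271892 -0.202821    2.0315085   0.31237363  0.45280982
  0.58054636]
[319.28417182 298.59199207]
```

View pics/c5.png

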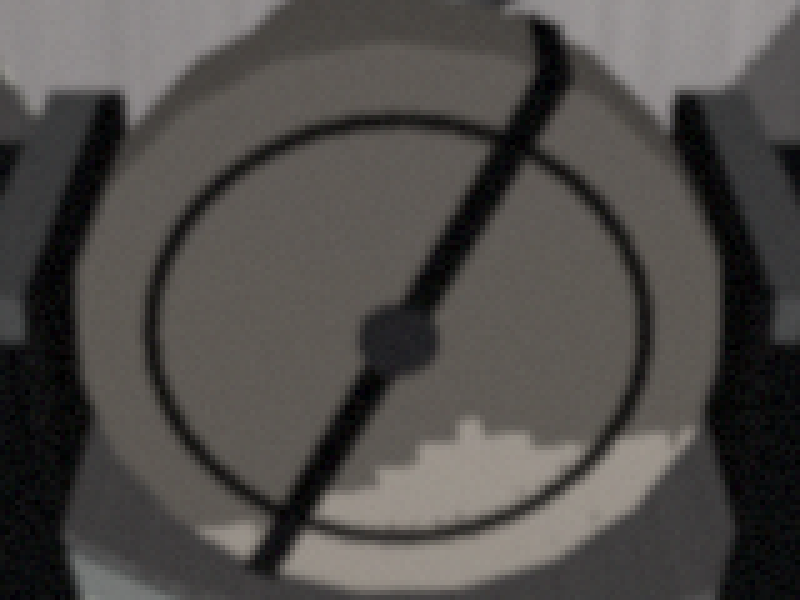

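The held disc is centred at about (319.4,297.5) and sits well between the pads. I'll compute its world position and the line angle.

Run:
```python
from h import *
r,_=cam('w5.png'); z=.1230+.0453
A=lambda x,y:((x+.5)/5-.5+240,(y+.5)/5-.5+230)
c=r(*A(399,339),z); print(c,[ang(r(*A(*a),z),r(*A(*b),z)) for a,b in (((265,565),(552,80)),((265,565),(399,339)),((399,339),(552,80)))])
_,p=cam('top0.png')
s=manip.get_state(); print(s['t'],s['eef_pos'],s['tcp_rot'])
```

```text
[0.4618208  0.18927634 0.1683    ] [np.float64(142.63927274984732), np.float64(142.59681450012522), np.float64(142.68114142128374)]
9.825 [0.46318179 0.18925697 0.12377599] [-3.13934581  0.00900427  2.95051412]
```

Call:
servo_tool:
  moves:
    - [[0,0.0065,-0.01,0.004,0.0085,0.022],[0,0,-0.01,0,0,0],[0,0,0,0,0,0]]

```text
t: 10.2
eef_pos: [0.4648, 0.1953, 0.1042]
tcp_rot: [3.14, 0.002, 2.972]
wrist_force: [-0.1, -0.3, -1.6]
grip_width: 0.639
```

Call:
servo_tool:
  moves:
    - [[-0.0024,0.0005,-0.008,0,0,0],[0,0,-0.005,0,0,0],[0,0,0,0,0,0]]

```text
t: 10.58
eef_pos: [0.4623, 0.1959, 0.0906]
tcp_rot: [3.14, 0.003, 2.972]
wrist_force: [-0.4, 0.2, -1.2]
grip_width: 0.638
```

Call:
servo_tool:
  moves:
    - [[0,0,-0.006,0,0,0],[0,0,-0.005,0,0,0],[0,0,-0.004,0,0,0],[0,0,0,0,0,0]]

```text
t: 11.08
eef_pos: [0.4625, 0.1961, 0.0746]
tcp_rot: [3.139, 0.003, 2.972]
wrist_force: [1.2, -0.0, -1.8]
grip_width: 0.641
```

Call:
servo_tool:
  moves:
    - [[0,0,-0.003,0,0,0],[0,0,-0.003,0,0,0],[0,0,0,0,0,0]]

```text
t: 11.45
eef_pos: [0.4627, 0.1961, 0.0683]
tcp_rot: [3.139, 0.003, 2.972]
wrist_force: [0.9, 0.5, -2.5]
grip_width: 0.64
```

Call:
servo_tool:
  moves:
    - [[0,0,-0.003,0,0,0],[0,0,-0.002,0,0,0],[0,0,-0.002,0,0,0],[0,0,0,0,0,0]]

```text
t: 11.95
eef_pos: [0.4628, 0.1962, 0.0609]
tcp_rot: [3.139, 0.003, 2.972]
wrist_force: [0.8, -0.1, -2.4]
grip_width: 0.644
```

Call:
servo_tool:
  moves:
    - [[0,0,-0.002,0,0,0],[0,0,-0.002,0,0,0],[0,0,-0.001,0,0,0],[0,0,0,0,0,0]]

```text
t: 12.45
eef_pos: [0.4628, 0.1962, 0.0556]
tcp_rot: [3.139, 0.003, 2.972]
wrist_force: [0.8, -0.2, -2.5]
grip_width: 0.639
```

Call:
servo_tool:
  moves:
    - [[0,0,-0.001,0,0,0],[0,0,-0.001,0,0,0],[0,0,-0.001,0,0,0],[0,0,0,0,0,0]]

```text
t: 12.95
eef_pos: [0.4628, 0.1963, 0.0527]
tcp_rot: [3.139, 0.004, 2.972]
wrist_force: [-0.0, -0.5, -0.6]
grip_width: 0.637
```

The weight came off the wrist at TCP z of about 0.053, which is the expected home height. Releasing.

Call:
servo_tool:
  moves:
    - [[0,0,0,0,0,0],[0,0,0,0,0,0],[0,0,0,0,0,0],[0,0,0,0,0,0],[0,0,0,0,0,0]]
  fingers: 0.0854

```text
t: 13.58
eef_pos: [0.4634, 0.1966, 0.053]
tcp_rot: [3.138, 0.005, 2.972]
wrist_force: [0.5, 0.1, -0.5]
grip_width: 1.003
```

Call:
servo_tool:
  moves:
    - [[0,0,0.02,0,0,0],[0,0,0.04,0,0,0],[0,0,0.04,0,0,0],[0,0,0,0,0,0]]

```text
t: 14.08
eef_pos: [0.4628, 0.1963, 0.1552]
tcp_rot: [3.139, 0.004, 2.972]
wrist_force: [-0.0, -0.0, -0.1]
grip_width: 1.004
```

Run:
```python
from h import *
d,s=snap('wrist','w6.png'); print(s['t'],s['eef_pos'],s['tcp_rot'],s['grip_width'],s['wrist_force'],s['joint_pos'])
_,p=cam('w6.png')
for z in(.098,.109): print(z,p([.462,.1958,z]))
x,y=np.round(p([.462,.1958,.098])).astype(int)
im=d['img'][y-60:y+60,x-80:x+80,::-1]; print(x-80,y-60)
cv2.imwrite('pics/c6.png',cv2.resize(im,(800,600),interpolation=3))
```

```text
14.075 [0.4627787  0.19633218 0.15516299] [3.13890084 0.00352506 2.97189178] 1.004252373216472 [-0.01064786 -0.00607938 -0.14065927] [-0.33363824  0.63258811 -0.25376069  1.99529611  0.2915832   0.5435681
  0.61049073]
0.098 [318.33094067 210.57283633]
0.109 [318.33152988 216.18309336]
238 151
```

View pics/c6.png

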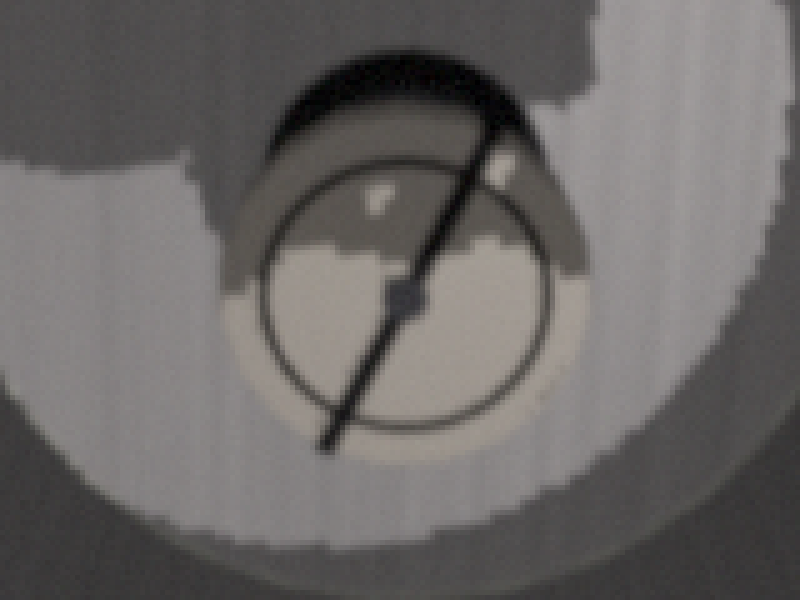

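The released chuck is centred at (318.8,210.2). The prediction was (318.3,210.6) for home and row 216 for resting on the pin, so it's home with the line unchanged. Next is the lid, so I'll work out the lip's position.

Run:
```python
from h import *
r,_=cam('w6.png')
A=lambda x,y:((x+.5)/5-.5+238,(y+.5)/5-.5+151)
print('disc',r(*A(406,298),.098),ang(r(*A(325,447),.098),r(*A(490,130),.098)))
_,p=cam('top0.png'); c=np.array([.980,-.199,0]); h=np.array([.462,.196,.1255])+.1*c
print('hinge',h)
for t in(1.8,1.85,1.92): L=h-.207*c*np.cos(t)+[0,0,.207*np.sin(t)]; print(t,L,p(L))
```

```text
disc [0.46176852 0.19619115 0.098     ] 144.27572247221246
hinge [0.56   0.1761 0.1255]
1.8 [0.60609022 0.16674086 0.32708646] [185.82385536  79.14764863]
1.85 [0.61590624 0.16474761 0.32448397] [188.34909364  73.00276192]
1.92 [0.62940848 0.16200583 0.32000661] [191.9778986   64.98646977]
```

Call:
servo_tool:
  moves:
    - [[0,0,0.05,0,0,0],[0,0,0.055,0,0,0],[0,0,0.055,0,0,0],[0,0,0.05,0,0,0],[0,0,0.01,0,0,0],[0,0,0,0,0,0]]
  fingers: 0.0

```text
t: 14.88
eef_pos: [0.4575, 0.1925, 0.3717]
tcp_rot: [-3.132, -0.012, 2.972]
wrist_force: [-0.7, -0.2, -0.6]
grip_width: 0.002
```

Call:
servo_tool:
  moves:
    - [[0.05,-0.01,0.005,0,0,0],[0.05,-0.01,0,0,0,0],[0.05,-0.01,0,0,0,0],[0.05,-0.01,0,0,0,0],[0.02,0,0,0,0,0],[0,0,0,0,0,0]]

```text
t: 15.62
eef_pos: [0.6769, 0.1489, 0.357]
tcp_rot: [-3.115, -0.039, 2.977]
wrist_force: [-0.6, -1.0, -0.9]
grip_width: 0.001
```

Call:
servo_tool:
  moves:
    - [[0,0,-0.03,0,0,0],[0,0,-0.03,0,0,0],[0,0,-0.025,0,0,0],[0,0,0,0,0,0]]

```text
t: 16.12
eef_pos: [0.67, 0.1494, 0.2632]
tcp_rot: [-3.109, -0.051, 2.98]
wrist_force: [0.1, 0.8, 0.6]
grip_width: -0.0
```

Run:
```python
from h import *
d,s=snap('wrist','w7.png'); e,_=snap('scene','s7.png'); print(s['t'],s['eef_pos'],s['tcp_rot'],s['wrist_force'],s['joint_pos'])
cv2.imwrite('pics/c7.png',np.hstack([cv2.resize(d['img'],(480,300)),e['img'][60:360,130:450]])[...,::-1])
```

```text
16.125 [0.67000975 0.14940356 0.26317689] [-3.10876746 -0.05112736  2.9802386 ] [0.05028527 0.77143864 0.60489419] [-0.15672638  0.77818883 -0.29219849  1.21710385  0.21796453  1.23742032
  0.95755478]
```

View pics/c7.png

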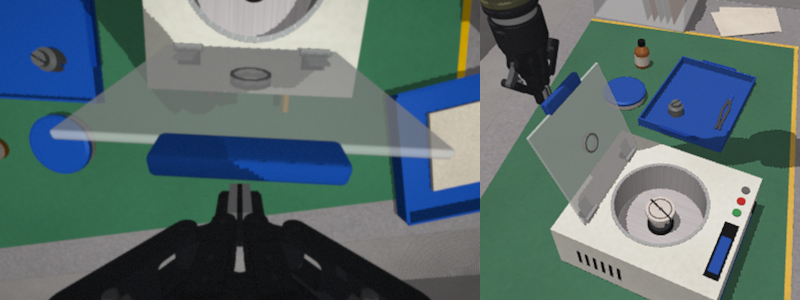

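The fingertips are right behind the blue lip, and the scene view shows the chuck seated in the bowl. Now pushing the lid forward.

Call:
servo_tool:
  moves:
    - [[-0.018,0.004,0,0,0,0],[-0.02,0.004,0,0,0,0],[-0.02,0.004,0,0,0,0],[-0.02,0.004,0,0,0,0]]

```text
t: 16.73
eef_pos: [0.5995, 0.1666, 0.2741]
tcp_rot: [-3.119, -0.026, 2.976]
wrist_force: [2.2, -0.2, 0.5]
grip_width: -0.0
```

Call:
servo_tool:
  moves:
    - [[-0.022,0.004,0,0,0,0],[-0.022,0.004,0,0,0,0],[-0.022,0.004,0,0,0,0],[-0.02,0.004,0,0,0,0]]

```text
t: 17.23
eef_pos: [0.5162, 0.1841, 0.2815]
tcp_rot: [-3.126, -0.009, 2.974]
wrist_force: [0.5, 0.4, -0.3]
grip_width: -0.001
```

Call:
servo_tool:
  moves:
    - [[-0.02,0.004,0,0,0,0],[0,0,0,0,0,0],[0,0,0.04,0,0,0],[0,0,0.04,0,0,0],[0,0,0,0,0,0],[0,0,0,0,0,0],[0,0,0,0,0,0],[0,0,0,0,0,0],[0,0,0,0,0,0],[0,0,0,0,0,0]]

```text
t: 18.48
eef_pos: [0.4993, 0.1883, 0.3674]
tcp_rot: [-3.13, -0.001, 2.974]
wrist_force: [-0.5, -0.8, 0.4]
grip_width: -0.004
```

Call:
servo_tool:
  moves:
    - [[0,0,0,0,0,0],[0,0,0,0,0,0],[0,0,0,0,0,0],[0,0,0,0,0,0],[0,0,0,0,0,0],[0,0,0,0,0,0],[0,0,0,0,0,0],[0,0,0,0,0,0],[0,0,0,0,0,0],[0,0,0,0,0,0]]

```text
t: 19.73
eef_pos: [0.4992, 0.1883, 0.3673]
tcp_rot: [-3.13, -0.001, 2.974]
wrist_force: [-0.3, -0.0, 0.1]
grip_width: -0.003
```

Call:
servo_tool:
  moves:
    - [[0,0,0,0,0,0],[0,0,0,0,0,0],[0,0,0,0,0,0],[0,0,0,0,0,0],[0,0,0,0,0,0],[0,0,0,0,0,0],[0,0,0,0,0,0],[0,0,0,0,0,0],[0,0,0,0,0,0],[0,0,0,0,0,0]]

```text
t: 20.98
eef_pos: [0.4993, 0.1883, 0.3673]
tcp_rot: [-3.13, -0.001, 2.974]
wrist_force: [0.5, 0.6, -0.2]
grip_width: 0.001
```

Run:
```python
from h import *
e,s=snap('scene','s8.png'); d,_=snap('wrist','w8.png'); print(s['t'],s['eef_pos'],s['wrist_force'])
cv2.imwrite('pics/c8.png',np.hstack([cv2.resize(d['img'],(480,300)),e['img'][100:400,130:450]])[...,::-1])
_,p=cam('w8.png'); c=np.array([.980,-.199,0]); yv=np.array([.199,.98,0]); h=np.array([.56,.1761,.1255])
for t in (0,.05,.1):
  print(t,[p(h-.218*(c*np.cos(t)-[0,0,np.sin(t)])+k*.045*yv+[0,0,.008]).round(1) for k in(-1,1)])
```

```text
20.975 [0.49926229 0.18830731 0.36727793] [ 0.5111662   0.57911374 -0.18529853]
0 [array([286.3,  23.9]), array([366.5,  26.7])]
0.05 [array([285.1,  22. ]), array([367.8,  24.8])]
0.1 [array([284. ,  20.6]), array([369.2,  23.5])]
```

View pics/c8.png

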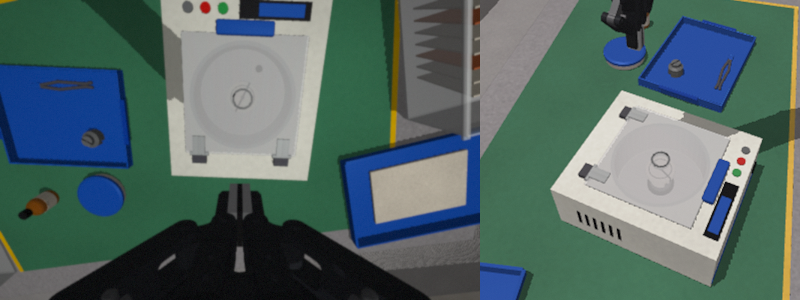

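The lid lies flat over the bowl, with the lip at wrist cols 288–365 and row 26, which best fits 0 rad. The arm is clear of everything. Handing in.

```bash
python3 -c "
from bench import manip
print(manip.finish_job())"
```

```text
the job is handed in; nothing more can be done
None
```

The white chuck is seated on the spindle and let go of, the clear lid is shut, and the job was handed in at about 21 s. The hand-in reports no verdict, so these are my own last checks:

- **Chuck:** The last clear measurement was before the lid was shut. The disc was within 0.5 mm of the spindle axis and its line was at 144.3°, against about 143.9° for the drive pin. The image row matched the fully home height, not the one 11 mm up on the pin. Wrist force stayed under about 3 N while the chuck went on. After the lid was shut I only saw the chuck through the clear plate, so I did not measure it again.
- **Lid:** I pushed it forward past upright and it sank shut by itself. The lip's position in the wrist view fits 0 rad best, though its row alone can't rule out a few hundredths of a radian.
- **Other items:** The small chuck, tweezers, wafer box and bottle look unmoved in the pictures. I did not measure them.
- **Arm:** It was clear of everything at hand-in.

**What disagreed:** The fingertips turned out to be about 37 mm farther back than the tool description says. My first grasp therefore closed above the disc without touching it. I corrected for this from the wrist pictures, and the second grasp held.

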